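# Take the sprayed ball off the spray wheel in its twist-lock carrier

### The arm

A 6-joint arm with a two-finger parallel gripper is mounted at the origin on a cart in front of the work surface, level with it; the furniture and walls round the work are solid. World frame = base frame: x ahead of the robot, y to its left, z up, the work surface at z = 0. Lengths are in m, angles in degrees, forces in N, time in s.
With the tool pointing down it reaches from about 0.25 to 0.725 m from the base axis. Payload 9.7 kg.
Tool frame: the origin (TCP) lies between the finger pads; the fingertips stand 25 mm ahead of it and the grasp point (between the pads) lies 6 mm ahead of it; z points along the fingers, y is the line along which they close (so a half turn about z gives the same grasp; the last joint's range is limited). The gripper opens to 85 mm and grips with 20 to 120 N. Pads are 22 mm wide; open, the fingers measure 114 mm over their backs; the gripper's body (76 mm by 85 mm) begins 54 mm behind the grasp point. The pads swing forward as they close: fully open they stand 13 mm farther back than shut.
Start: joints at [66.119, 4.979, 10.078, 95.1, 0, 90], TCP at [0.223, 0.503, 0.256] pointing down, gripper open.
Joint ranges: [-179.16, 179.16], [-48.56, 103.87], [-65.8, 70.77], [-126.05, 130.52], [-82.76, 87.17], [-180, 180]. Speed limits (degrees/s): [127.2, 127.2, 147.25, 180, 180, 180].

### API

Orientations are given as [roll, pitch, yaw] about the fixed x, y, z axes, in that order (R = Rz(yaw) Ry(pitch) Rx(roll)).
In Python, from workcell import bot, optics, workorder, get_obs gives the robot as it stands (bot), with the cameras (optics), the job (workorder) and the readings as plain functions.
- The arm moves only by the shell command python3 drive.py 'ROWS' [FORCE]. ROWS is a JSON list that holds a single list of rows (three levels of brackets), with 1 to 5 rows, each of 5 numbers: dx, dy, dz in normalised numbers (1 is 0.2 m), then a turn about the tool's z in parts of the range, where 1.0 means 90 degrees, then the finger opening in m; each row is the pose to reach, as a shift and turn from the pose commanded when the command began, along the tool's axes at that moment; what a row does not reach only later rows make up. A row lasts 1/12 s, in which the tool goes at most 0.0417 m and 7.16 degrees, less where a joint would pass 70% of its speed; a pose out of reach is approached as far as the arm can. The fingers move at their own pace and stop on an object; FORCE is the grip in N (left out, the last holds). Time passes only in rows, so rows that do not move let the fingers close. It prints the time, the measured TCP pose, the force, the opening and the grip force at its end. Shift and turn numbers lie between -1 and 1, and a call with a number outside is refused. Input that does not fit is refused with a message, and nothing moves.
- get_obs(): the state, without advancing time (a new reading comes with each control period).
- optics.camera(name): name is "scene" or "top" or "wrist"; returns the picture (384x512x3 uint8, blue, green, red); there is no depth.
- optics.camera_info(name): a dict with "mtx" (3x3 intrinsics, pixels), "extrinsics" (4x4, takes a point from camera to world coordinates). Camera axes: x right, y down, z forward; pixel columns grow to the right and rows downward; lengths in m; the calibration is good to about 2 mm. A picture is of the moment at which its call begins: read the wrist's pose just before it. camera_info takes no time and is no camera call; for the wrist camera it gives the pose at the moment of the call.
- workorder.job_done(): hands the job in; it is judged then, once.
The state is a dict: "time": time; "q": joint angles; "qd": joint speeds; "joint_efforts": joint torques, N m; "ee_pos": TCP position; "tcp_rot": TCP orientation; "wrist_force": force on the tool from outside, world axes, zero at the start; "torque": the same for the moment, N m; "opening": finger opening in m; "grasp_force": force on a finger pad.
Only numpy, scipy, OpenCV 4.12 (cv2) and the standard library are available. Lean on these libraries where they do the work, as an engineer would, in place of code of your own. Each camera call takes 0.05 s, during which the arm holds its last target. There are 200 camera calls.

### The job

The freshly sprayed porcelain ball has to come off the spray wheel in its dished carrier, without being touched. First turn the wheel by the upright wooden knob near its rim, anticlockwise seen from above, until the spring plunger drops between the two lips on the rim: the wheel is then parked and cannot follow a twist. Then take the carrier by the wooden grip of its stirrup handle, turn it a further quarter turn anticlockwise to free its two lugs from the socket, and lift it straight up until its foot is 6 to 8 cm above the wheel. Keep the dish level and the ball in the middle of it all the while, and leave the wheel parked and the things around where they are. Finish while holding the carrier still above the wheel: do not put it down and do not let go.

Things in the scene. Friction and masses are not known exactly. Their poses are not given: they have to be found in the camera images.
- spray_stand: fixed grey cast stand; origin on the table under the axle, z up. Its -x axis points to the spring plunger: a block 62 mm high at the wheel's edge, reaching (with its pull knob) 184 mm from the axle; its rounded nose, 12 mm across, bears on the rim 52 mm above the table
- spray_wheel: aluminium wheel 250 mm across; origin at the centre of its upper face, on the axle, 58 mm above the table; -x axis points to its knob, z up. No end stops. Starts 0.8 to 1.35 rad clockwise of parked. Parked: x axis as the stand's, plunger between the two rim lips. Light drag; 0.6 Nm (6 N at the knob) takes a lip past the plunger, in or out; once in, it centres itself. Socket in its middle
- wheel_knob (a point): on the axis of the wooden turning knob, 30 mm above the wheel's face: upright, round, 18 mm across, 42 mm high, 108 mm from the axle on the wheel's -x side, fixed to the wheel. The dish's rim is only 43 mm nearer the axle, so put one finger on each side of it along the wheel's edge
- carrier: loose, 0.32 kg: aluminium dish 112 mm across on a 50 mm rubber-soled foot, stirrup handle along its y, 113 mm high; origin under its centre, at first on the wheel, axes as the wheel's; z up. Two lugs on the foot (along x, to 39 mm) sit under the lip of the socket (steel ring 100 mm across, 14 mm high): it turns 0.15 clockwise to 1.75 rad anticlockwise and lifts out from 1.4 on. Play 3 mm
- dish_mid (a point): middle of the dish's hollow, 26 mm above the carrier's underside. The hollow is a shallow cone rising at 10 degrees to the rim at 52 mm radius
- carrier_grip (a point): centre of the handle's wooden grip: a bar 12 mm thick (along the carrier's x), 62 mm long (along its y), 16 mm high, 105 mm above the carrier's underside, straight over the middle of the dish; its centre is 45 mm above the top of the ball
- ball: loose white porcelain ball, 34 mm across, 0.05 kg, at rest in the middle of the dish; origin at its centre (its axes mean nothing). It rolls freely
- cup: unglazed cup 62 mm across and 55 mm high, right of the wheel; origin under its centre. Bystander
- tub: white plastic tub 94 mm across and 52 mm high, left of the wheel; origin under its centre. Bystander
- tile: glaze test tile 63x40x8 mm, flat on the table left of the wheel; origin under its centre. Bystander
- clay_lump: pinch of clay 30x35x13 mm, left of the wheel; origin under its centre. Bystander

How it is judged (in metres and radians):
On the way, in this order (a step that is already met when the one before it is completed fails the run):
1. the wheel is parked with its plunger between the lips, the carrier still seated and locked (angle between the x axis of spray_wheel and the x axis of spray_stand, either way round below 0.06 rad and x of wheel_knob in the frame of spray_stand below 0 m and angle between the x axis of carrier and the x axis of spray_wheel, either way round below 0.4 rad and z of carrier in the frame of spray_wheel below 0.008 m), for 0.3 s.
2. the carrier has been turned a quarter turn in its socket, the wheel still parked (angle between the x axis of spray_wheel and the x axis of spray_stand, either way round below 0.06 rad and x of wheel_knob in the frame of spray_stand below 0 m and angle between the x axis of carrier and the y axis of spray_wheel, either way round below 0.26 rad and z of carrier in the frame of spray_wheel below 0.012 m), for 0.1 s.
At the end, for the whole second after the job is handed in: the fingers hold the carrier still, its foot 45 to 110 mm above the wheel's face and within 30 mm of the axle, level within 0.1 rad, the ball in it within 12 mm of the middle of the dish, the wheel parked (within 0.06 rad), nothing but the fingers carrying the carrier (angle between the x axis of spray_wheel and the x axis of spray_stand, either way round below 0.06 rad and x of wheel_knob in the frame of spray_stand below 0 m and z of carrier in the frame of spray_wheel between 0.045 and 0.11 m and horizontal distance between carrier and spray_wheel below 0.03 m and contact force between the fingers and carrier above 2 N and contact force between carrier and spray_wheel below 0.1 N and angle between carrier's own z axis and vertical below 0.1 rad and horizontal distance between ball and dish_mid below 0.012 m and height (world z) of ball above 0.12 m and linear speed of carrier below 0.02 m/s and angular speed of carrier below 0.15 rad/s); the arm keeps its last pose, push and grip.
It fails at once if the ball rolled out of the middle of the dish (more than 25 mm off) (horizontal distance between ball and dish_mid above 0.025 m).
It fails at once if the robot touched the ball (contact force between any of the fingers, the arm and ball above 0.3 N).
It fails at once if the carrier was tipped (more than 0.2 rad) (angle between carrier's own z axis and vertical above 0.2 rad).
It fails at once if a bystander was moved more than 30 mm (distance of any of cup, tub, tile, clay_lump from where it was at the start of the episode above 0.03 m).
It also fails if it takes over 56 s, if anything falls off the work surface, if the arm or the gripper's body presses on something with over 40 N, if the wrist force passes 120 N, or if a joint passes its speed limit or range.

## Working session

There is one attempt and no reset: what is moved stays moved. The work goes in short steps, Python scripts to look and compute and a shell command to move; the robot and the scene stay as the last step left them, time stands still between calls to the robot, and variables do not carry over. Pictures are saved under pics/ and viewed, at most 10 in all, crops included, and the job is handed in when it is done.

```bash
ls; mkdir -p pics; python3 - <<'E'
from workcell import bot, optics, workorder, get_obs
import cv2,numpy as np
np.set_printoptions(precision=4,suppress=True)
for n in("scene","top"):
    cv2.imwrite(f"pics/{n}0.png",optics.camera(n)); c=optics.camera_info(n); print(n,np.array(c["mtx"]),np.array(c["extrinsics"]))
o=get_obs(); print(o)
E
```

```text
drive.py
pics
workcell.py
scene [[396.431    0.     251.726 ]
 [  0.     396.431  181.3771]
 [  0.       0.       1.    ]] [[ 0.5978 -0.4505  0.6631 -0.0775]
 [-0.8016 -0.3277  0.5001 -0.5917]
 [-0.008  -0.8305 -0.557   0.6676]
 [ 0.      0.      0.      1.    ]]
top [[433.2315   0.     259.136 ]
 [  0.     433.2315 188.7889]
 [  0.       0.       1.    ]] [[ 0.0193 -0.9967  0.0788  0.4988]
 [-0.9998 -0.0201 -0.0095 -0.0951]
 [ 0.011  -0.0786 -0.9968  1.3218]
 [ 0.      0.      0.      1.    ]]
{'time': 0.1, 'q': array([66.1189,  5.0072, 10.038 , 95.099 , -0.0014, 89.9994]), 'qd': array([ 0.0817, -0.0092,  0.201 , -0.0408,  0.0076,  0.0951]), 'joint_efforts': array([  0.0005, -52.1563,  46.5651,   0.0161,   0.0001,  -0.    ]), 'ee_pos': array([0.2226, 0.5027, 0.2557]), 'tcp_rot': array([-179.9319,    0.0014,  156.1195]), 'wrist_force': array([ 1.3751, -0.3939, -0.0872]), 'torque': array([-0.0202,  0.0274,  0.0332]), 'grasp_force': 0.0, 'opening': 0.0853954874775758}
```

View pics/scene0.png

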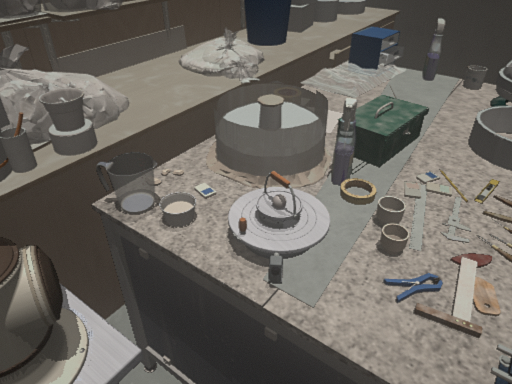

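View pics/top0.png

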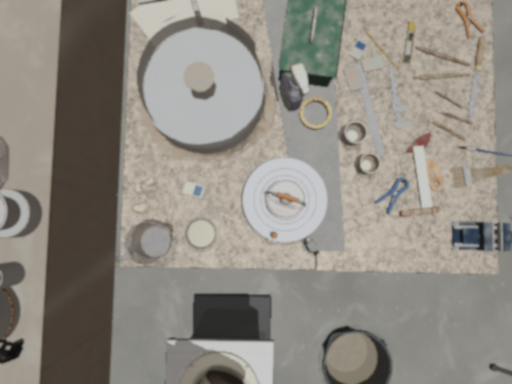

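Scene: wheel centre ≈(279,218), knob ≈(242,226), grip ≈(280,180), plunger ≈(275,268). Top: wheel centre ≈(285,200), knob ≈(274,235), grip ≈(289,198), plunger ≈(311,244).

```bash
cat > h.py <<'E'
import cv2,numpy as np
from workcell import bot, optics, workorder, get_obs
np.set_printoptions(precision=4,suppress=True)
def ray(info,uv):
    E=np.array(info["extrinsics"]);d=E[:3,:3]@np.linalg.inv(info["mtx"])@[uv[0],uv[1],1.]
    return E[:3,3],d/np.linalg.norm(d)
def plane(info,uv,z):
    o,d=ray(info,uv);return o+d*(z-o[2])/d[2]
def tri(a,ua,b,ub):
    o1,d1=ray(a,ua);o2,d2=ray(b,ub)
    s=np.linalg.lstsq(np.c_[d1,-d2],o2-o1,rcond=None)[0]
    p,q=o1+s[0]*d1,o2+s[1]*d2
    return (p+q)/2,np.linalg.norm(p-q)
def wood(im,box,smin=110):
    x0,y0,x1,y1=box;h=cv2.cvtColor(im,cv2.COLOR_BGR2HSV)
    m=cv2.inRange(h,(3,smin,60),(18,255,255));k=np.zeros_like(m);k[y0:y1,x0:x1]=m[y0:y1,x0:x1]
    n,_,s,c=cv2.connectedComponentsWithStats(k)
    out=[(int(s[i,4]),c[i],s[i,:4]) for i in range(1,n) if s[i,4]>5]
    return sorted(out,key=lambda t:-t[0]),k
def wheel(im,box,thr=150):
    x0,y0,x1,y1=box;h=cv2.cvtColor(im,cv2.COLOR_BGR2HSV)
    k=np.zeros(im.shape[:2],np.uint8);k[y0:y1,x0:x1]=cv2.inRange(h,(0,0,thr),(179,40,255))[y0:y1,x0:x1]
    k=cv2.morphologyEx(k,cv2.MORPH_OPEN,np.ones((3,3)))
    c=max(cv2.findContours(k,0,2)[0],key=cv2.contourArea)
    return cv2.fitEllipse(cv2.convexHull(c)),k
E
python3 - <<'E'
from h import *
S=cv2.imread("pics/scene0.png");T=cv2.imread("pics/top0.png")
a,b=optics.camera_info("scene"),optics.camera_info("top")
for im,bx,i in((S,(215,165,335,300),a),(T,(235,150,335,250),b)):
    for w in wood(im,bx)[0]:print(w)
    for thr in(130,150,165):
        e,k=wheel(im,bx,thr);print(thr,e,plane(i,e[0],.058))
    print(plane(i,(275,268) if i is a else (312,245),.06))
t=cv2.resize(T[140:260,225:345],None,fx=5,fy=5,interpolation=2)
cv2.imwrite("pics/tc.png",t)
E
```

```text
(68, array([279.9853, 177.1765]), array([271, 171,  19,  13], dtype=int32))
(16, array([242.0625, 219.3125]), array([240, 218,   5,   4], dtype=int32))
130 ((279.70361328125, 233.5223388671875), (143.978515625, 181.94493103027344), 109.96517181396484) [ 0.5131 -0.2257  0.058 ]
150 ((263.0390625, 229.55458068847656), (127.37416076660156, 143.56332397460938), 142.7761993408203) [ 0.5017 -0.1866  0.058 ]
165 ((278.6757507324219, 218.1521759033203), (63.6942138671875, 101.05524444580078), 92.75080871582031) [ 0.5584 -0.1929  0.058 ]
[ 0.4156 -0.2781  0.06  ]
(57, array([286.807 , 197.1228]), array([278, 194,  20,   7], dtype=int32))
(11, array([273.4545, 234.6364]), array([272, 233,   4,   4], dtype=int32))
130 ((286.49029541015625, 199.7399444580078), (104.54203033447266, 295.7283020019531), 89.66930389404297) [ 0.5682 -0.1876  0.058 ]
150 ((286.3740539550781, 199.89889526367188), (108.58098602294922, 231.88104248046875), 89.38652038574219) [ 0.5677 -0.1873  0.058 ]
165 ((265.9369201660156, 201.762939453125), (110.95111083984375, 122.17832946777344), 90.46839904785156) [ 0.5611 -0.1276  0.058 ]
[ 0.4383 -0.2633  0.06  ]
```

View pics/tc.png

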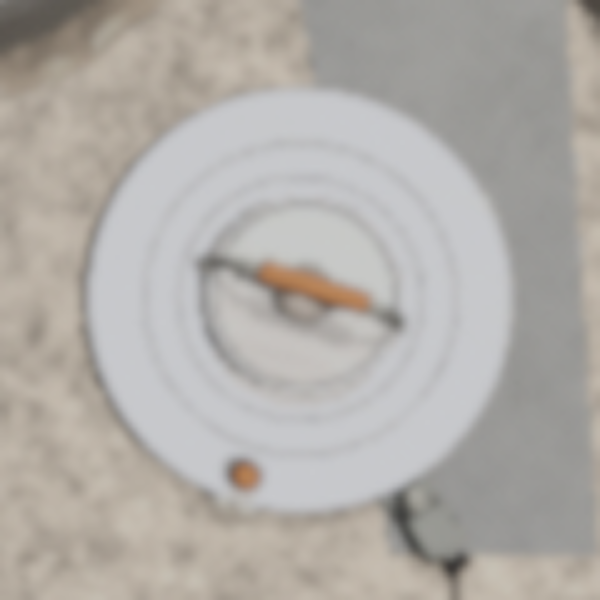

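Crop: wheel circle spans 88..514 both ways, so centre ≈(285.0,200.0) in the full top image; knob at (243,473), plunger outer end at (456,563), grip centre (315,286); lips near (235,503).

```bash
python3 - <<'E'
from h import *
S=cv2.imread("pics/scene0.png");T=cv2.imread("pics/top0.png")
a,b=optics.camera_info("scene"),optics.camera_info("top")
f=lambda u,v:(225+(u+.5)/5-.5,140+(v+.5)/5-.5)
c=plane(b,f(301,301),.058);print("c top",c, "rad",[np.linalg.norm(plane(b,f(*p),.058)-c) for p in((88,301),(514,301),(301,88),(301,514))])
cs=plane(a,(278.68,218.15),.058);print("c scene",cs, "tri",tri(a,(278.68,218.15),b,f(301,301)))
pe=plane(b,f(456,563),.052);print("pl",pe,np.linalg.norm((pe-c)[:2]))
ang=lambda v:np.degrees(np.arctan2(v[1],v[0]))
print("plunger dir",ang(pe-c))
g,e=tri(a,(279.99,177.18),b,(286.81,197.12));print("grip",g,e)
kt,e=tri(a,(242.06,219.31),b,(273.45,234.64));print("knob top",kt,e)
for cc in(c,cs):print(np.linalg.norm((kt-cc)[:2]),ang(kt-cc))
print(plane(b,f(243,473),.1))
E
```

```text
c top [ 0.5679 -0.1827  0.058 ] rad [np.float64(0.12445238616791018), np.float64(0.1247225634346806), np.float64(0.12560932039022346), np.float64(0.12367914882077144)]
c scene [ 0.5584 -0.1929  0.058 ] tri (array([ 0.5693, -0.1845,  0.0467]), np.float64(0.0026011742061737386))
pl [ 0.4174 -0.2756  0.052 ] 0.17693634335879793
plunger dir -148.31265587501795
grip [ 0.5705 -0.1821  0.1659] 0.004132765568593836
knob top [ 0.4677 -0.1505  0.0938] 0.002350073058999957
0.10526609078205079 162.20653473636105
0.10010341092762413 154.94507129987537
[ 0.4683 -0.1486  0.1   ]
```

The manual's scale: shifts go in shares of 0.2 m and turns go in shares of 90 degrees. Converting my numbers, -0.127 m / 0.2 = -0.635, -0.125 m / 0.2 = -0.625.

```bash
python3 drive.py '[[[-0.125, -0.125, 0, 0, 0.085], [-0.25, -0.255, 0, 0, 0.085], [-0.375, -0.38, 0, 0, 0.085], [-0.5, -0.51, 0, 0, 0.085], [-0.625, -0.635, 0, 0, 0.085]]]'
python3 drive.py '[[[-0.125, -0.125, 0, 0, 0.085], [-0.25, -0.255, 0, 0, 0.085], [-0.375, -0.38, 0, 0, 0.085], [-0.5, -0.51, 0, 0, 0.085], [-0.625, -0.635, 0, 0, 0.085]]]'
python3 drive.py '[[[-0.125, -0.125, 0, 0, 0.085], [-0.25, -0.255, 0, 0, 0.085], [-0.375, -0.38, 0, 0, 0.085], [-0.5, -0.51, 0, 0, 0.085], [-0.625, -0.635, 0, 0, 0.085]]]'
python3 drive.py '[[[-0.125, -0.125, 0, 0, 0.085], [-0.25, -0.255, 0, 0, 0.085], [-0.375, -0.38, 0, 0, 0.085], [-0.5, -0.5, 0, 0, 0.085], [-0.565, -0.575, 0, 0, 0.085]]]'
```

```text
time: 0.52
ee_pos: [0.2856, 0.3345, 0.2559]
tcp_rot: [-180.0, -0.0, 156.2]
wrist_force: [0.7, -0.7, 1.0]
opening: 0.0849
grasp_force: 0.0
time: 0.93
ee_pos: [0.3484, 0.1677, 0.2562]
tcp_rot: [180.0, 0.0, 156.1]
wrist_force: [0.4, 1.5, 0.4]
opening: 0.0846
grasp_force: 0.0
time: 1.35
ee_pos: [0.4113, 0.0008, 0.2562]
tcp_rot: [180.0, 0.0, 156.1]
wrist_force: [0.4, 0.9, -1.0]
opening: 0.0849
grasp_force: 0.0
time: 1.77
ee_pos: [0.4687, -0.1511, 0.2554]
tcp_rot: [-180.0, -0.0, 156.0]
wrist_force: [0.1, -0.1, -0.2]
opening: 0.0853
grasp_force: 0.0
```

To row units: 35 degrees / 90 = 0.3889.

```bash
python3 drive.py '[[[0, 0, 0, 0.0778, 0.085], [0, 0, 0, 0.1556, 0.085], [0, 0, 0, 0.2333, 0.085], [0, 0, 0, 0.3111, 0.085], [0, 0, 0, 0.3889, 0.085]]]'
python3 drive.py '[[[0, 0, 0, 0.0778, 0.085], [0, 0, 0, 0.1556, 0.085], [0, 0, 0, 0.2333, 0.085], [0, 0, 0, 0.3111, 0.085], [0, 0, 0, 0.3889, 0.085]]]'
python3 drive.py '[[[0, 0, 0, 0.0778, 0.085], [0, 0, 0, 0.1556, 0.085], [0, 0, 0, 0.2333, 0.085], [0, 0, 0, 0.3111, 0.085], [0, 0, 0, 0.3889, 0.085]]]'
python3 drive.py '[[[0, 0, 0, 0.0778, 0.085], [0, 0, 0, 0.1556, 0.085], [0, 0, 0, 0.2333, 0.085], [0, 0, 0, 0.3111, 0.085], [0, 0, 0, 0.3889, 0.085]]]'
python3 drive.py '[[[0, 0, 0, 0.0778, 0.085], [0, 0, 0, 0.1556, 0.085], [0, 0, 0, 0.2333, 0.085], [0, 0, 0, 0.3111, 0.085], [0, 0, 0, 0.3889, 0.085]]]'
python3 drive.py '[[[0, 0, 0, 0, 0.085], [0, 0, 0, 0, 0.085]]]'
python3 - <<'E'
from h import *
print(get_obs()["ee_pos"],get_obs()["tcp_rot"],get_obs()["q"],get_obs()["wrist_force"])
i=optics.camera_info("wrist");im=optics.camera("wrist");cv2.imwrite("pics/w1.png",im)
print(np.array(i["mtx"]),np.array(i["extrinsics"]))
E
```

```text
time: 2.18
ee_pos: [0.4679, -0.1483, 0.2559]
tcp_rot: [-180.0, -0.0, 120.8]
wrist_force: [0.1, -0.2, 0.6]
opening: 0.085
grasp_force: 0.0
time: 2.6
ee_pos: [0.468, -0.1482, 0.2559]
tcp_rot: [-180.0, -0.0, 85.8]
wrist_force: [0.4, 0.5, 0.8]
opening: 0.085
grasp_force: 0.0
time: 3.02
ee_pos: [0.468, -0.1482, 0.2559]
tcp_rot: [-180.0, 0.0, 50.8]
wrist_force: [-0.3, -0.4, 0.2]
opening: 0.085
grasp_force: 0.0
time: 3.43
ee_pos: [0.4679, -0.1481, 0.2559]
tcp_rot: [-180.0, 0.0, 15.8]
wrist_force: [-0.4, 0.1, -0.1]
opening: 0.085
grasp_force: 0.0
time: 3.85
ee_pos: [0.4662, -0.1536, 0.2559]
tcp_rot: [-179.7, 0.0, -18.4]
wrist_force: [0.4, 0.5, 0.2]
opening: 0.085
grasp_force: 0.0
time: 4.02
ee_pos: [0.466, -0.1543, 0.256]
tcp_rot: [-179.7, 0.0, -18.4]
wrist_force: [0.9, 0.8, 0.5]
opening: 0.0852
grasp_force: 0.0
[ 0.466  -0.1543  0.256 ] [-179.7382    0.0289  -18.4387] [-18.4582  -3.0972   1.8663  94.9925   0.2618 179.9805] [0.8743 0.8311 0.4741]
[[264.5001   0.     254.5009]
 [  0.     264.5001 191.5086]
 [  0.       0.       1.    ]] [[-0.3162 -0.8966 -0.3101  0.5462]
 [-0.9487  0.2976  0.1067 -0.1815]
 [-0.0034  0.3279 -0.9447  0.3731]
 [ 0.      0.      0.      1.    ]]
```

View pics/w1.png

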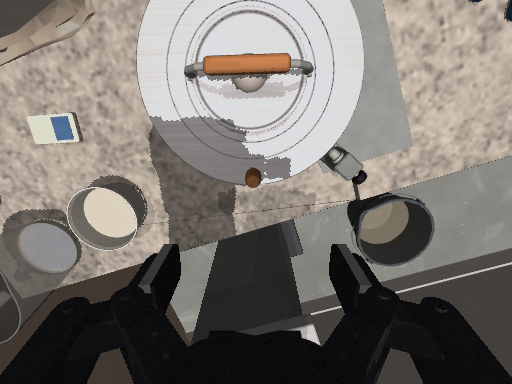

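Wrist view: knob ≈(253,177), grip bar (203..291, y≈63), ball (249,85), plunger (345,162), tub lower left.

```bash
python3 - <<'E'
from h import *
W=cv2.imread("pics/w1.png");i=optics.camera_info("wrist");b=optics.camera_info("top");a=optics.camera_info("scene")
ws,_=wood(W,(180,40,310,200));print(ws)
for g in ws[:2]:
  for n,info,uvs in(("top",b,[(286.81,197.12),(273.45,234.64)]),("scene",a,[(279.99,177.18),(242.06,219.31)])):
    for uv in uvs: print(n,uv,tri(i,g[1],info,uv))
k=ws[1];x,y,w,h=k[2];print(plane(i,(x+w/2,y+2),.1),plane(i,k[1],.088))
E
```

```text
[(1591, array([246.604 ,  63.4871]), array([203,  53,  88,  22], dtype=int32)), (205, array([251.7707, 178.2878]), array([245, 168,  15,  20], dtype=int32))]
top (286.81, 197.12) (array([ 0.5709, -0.182 ,  0.1592]), np.float64(0.003251310461076617))
top (273.45, 234.64) (array([ 0.4915, -0.149 ,  0.7653]), np.float64(0.060118422857397415))
scene (279.99, 177.18) (array([ 0.5715, -0.1834,  0.1661]), np.float64(0.000829661379128885))
scene (242.06, 219.31) (array([ 0.5515, -0.1479,  0.0464]), np.float64(0.09937183393779332))
top (286.81, 197.12) (array([ 0.5519, -0.1733,  0.3768]), np.float64(0.01922192666309188))
top (273.45, 234.64) (array([ 0.4665, -0.1503,  0.0803]), np.float64(0.00027271679534291446))
scene (279.99, 177.18) (array([ 0.5138, -0.1889,  0.208 ]), np.float64(0.05468231759326304))
scene (242.06, 219.31) (array([ 0.4695, -0.1512,  0.0928]), np.float64(0.0011621986830547995))
[ 0.4803 -0.1562  0.1   ] [ 0.4685 -0.1512  0.088 ]
```

To row units: 0.11 m / 0.2 = 0.55, 0.08 m / 0.2 = 0.4, -0.5 degrees / 90 = -0.0056.

```bash
python3 drive.py '[[[0, -0.01, 0, -0.0056, 0.06], [0, -0.023, 0.1, -0.0056, 0.06], [0, -0.023, 0.25, -0.0056, 0.06], [0, -0.023, 0.4, -0.0056, 0.06], [0, -0.023, 0.55, -0.0056, 0.06]]]'
python3 drive.py '[[[0, 0, 0.1, -0.0056, 0.05], [0, 0, 0.175, -0.0056, 0.05], [0, 0, 0.235, -0.0056, 0.05], [0, 0, 0.275, -0.0056, 0.05], [0, 0, 0.275, -0.0056, 0.05]]]'
python3 drive.py '[[[0, 0, 0, 0, 0.01], [0, 0, 0, 0, 0.01], [0, 0, 0, 0, 0.01], [0, 0, 0, 0, 0.01], [0, 0, 0, 0, 0.01]]]' 25
python3 -c "
from h import *
print(get_obs()['q'])"
```

```text
time: 4.48
ee_pos: [0.4677, -0.1492, 0.1452]
tcp_rot: [-179.7, -0.0, -17.8]
wrist_force: [0.4, -0.4, 0.2]
opening: 0.06
grasp_force: 0.0
time: 4.9
ee_pos: [0.4672, -0.1489, 0.0899]
tcp_rot: [-179.7, 0.1, -17.4]
wrist_force: [-0.3, 1.0, -0.1]
opening: 0.0501
grasp_force: 0.0
time: 5.32
ee_pos: [0.4683, -0.1495, 0.0926]
tcp_rot: [-179.7, -0.1, -17.4]
wrist_force: [-1.7, 0.5, 5.9]
opening: 0.0171
grasp_force: 26.0
[-17.8492  -3.095  -16.2182  76.7609   0.275  179.5226]
```

To row units: 0.0215 m / 0.2 = 0.1075, -0.001 m / 0.2 = -0.005, -11.5 degrees / 90 = -0.1278.

```bash
python3 drive.py '[[[0, 0.0095, -0.005, -0.0111, 0.01], [0.0005, 0.0235, -0.01, -0.0278, 0.01], [0.0025, 0.052, -0.01, -0.0611, 0.01], [0.0055, 0.08, -0.01, -0.0944, 0.01], [0.01, 0.1075, -0.01, -0.1278, 0.01]]]'
python3 drive.py '[[[0.0005, 0.0285, 0, -0.0333, 0.01], [0.003, 0.0565, 0, -0.0667, 0.01], [0.0065, 0.0845, 0, -0.1, 0.01], [0.012, 0.1125, 0, -0.1333, 0.01], [0.0185, 0.14, 0, -0.1667, 0.01]]]'
python3 -c "
from h import *
o=get_obs();p=o['ee_pos'];c=np.array([.569,-.183]);d=p[:2]-c;print(p,o['tcp_rot'],np.linalg.norm(d),np.degrees(np.arctan2(d[1],d[0])))
cv2.imwrite('pics/t2.png',cv2.resize(optics.camera('top')[140:260,225:345],None,fx=5,fy=5,interpolation=2))"
```

```text
time: 5.73
ee_pos: [0.4637, -0.1708, 0.0927]
tcp_rot: [-179.7, -0.1, -5.7]
wrist_force: [7.1, -1.5, -7.5]
opening: 0.0171
grasp_force: 25.6
time: 6.15
ee_pos: [0.4642, -0.1989, 0.0926]
tcp_rot: [-179.7, -0.1, 9.3]
wrist_force: [3.5, 1.5, -4.6]
opening: 0.0171
grasp_force: 25.9
[ 0.4642 -0.1989  0.0926] [-179.7301   -0.1437    9.3256] 0.10599334067583703 -171.37013675908173
```

To row units: 0.0243 m / 0.2 = 0.1215, 0.0206 m / 0.2 = 0.103, -13 degrees / 90 = -0.1444.

```bash
python3 drive.py '[[[0.0005, 0.0285, 0, -0.0333, 0.01], [0.003, 0.0565, 0, -0.0667, 0.01], [0.0065, 0.0845, 0, -0.1, 0.01], [0.0105, 0.103, 0, -0.1222, 0.01], [0.014, 0.1215, 0, -0.1444, 0.01]]]'
python3 drive.py '[[[0, 0.014, 0, -0.0167, 0.01], [0.0005, 0.0285, 0, -0.0333, 0.01], [0.002, 0.0425, 0, -0.05, 0.01], [0.003, 0.0565, 0, -0.0667, 0.01], [0.0035, 0.061, 0, -0.0722, 0.01]]]'
python3 -c "
from h import *
o=get_obs();p=o['ee_pos'];c=np.array([.569,-.183]);d=p[:2]-c;print(p,o['tcp_rot'],np.linalg.norm(d),np.degrees(np.arctan2(d[1],d[0])))"
```

```text
time: 6.62
ee_pos: [0.4705, -0.2223, 0.0926]
tcp_rot: [-179.8, -0.2, 22.2]
wrist_force: [0.8, 0.9, -2.9]
opening: 0.0172
grasp_force: 26.1
time: 7.03
ee_pos: [0.4753, -0.2327, 0.0926]
tcp_rot: [-179.7, -0.2, 28.7]
wrist_force: [-1.6, 1.7, -0.7]
opening: 0.0172
grasp_force: 26.3
[ 0.4753 -0.2327  0.0926] [-179.6913   -0.1692   28.7013] 0.10603467605580971 -152.07085366004927
```

To row units: 0.0028 m / 0.2 = 0.014, 0.0019 m / 0.2 = 0.0095, -1.5 degrees / 90 = -0.0167.

```bash
python3 drive.py '[[[0, 0.0045, 0, -0.0056, 0.01], [0, 0.0095, 0, -0.0111, 0.01], [0, 0.014, 0, -0.0167, 0.01], [0, 0.014, 0, -0.0167, 0.01]]]'
python3 drive.py '[[[0, 0.0045, 0, -0.0056, 0.01], [0, 0.0095, 0, -0.0111, 0.01], [0, 0.014, 0, -0.0167, 0.01], [0, 0.014, 0, -0.0167, 0.01]]]'
python3 -c "
from h import *
cv2.imwrite('pics/t3.png',cv2.resize(optics.camera('top')[140:260,225:345],None,fx=5,fy=5,interpolation=2))"
```

```text
time: 7.37
ee_pos: [0.4771, -0.2359, 0.0926]
tcp_rot: [-179.8, -0.2, 30.1]
wrist_force: [-0.1, -1.4, -5.0]
opening: 0.0172
grasp_force: 25.9
time: 7.7
ee_pos: [0.4786, -0.2385, 0.0926]
tcp_rot: [-179.8, -0.2, 31.7]
wrist_force: [-0.8, -1.1, -6.8]
opening: 0.0172
grasp_force: 25.7
```

View pics/t3.png

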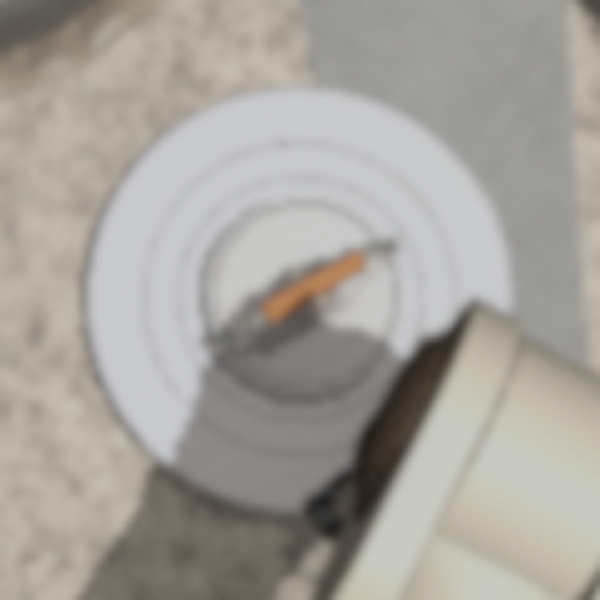

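Handle now runs (205,343)–(395,243); the gripper hides the plunger, so I probe the detent by force.

To row units: 0.002 m / 0.2 = 0.01, 0.001 m / 0.2 = 0.005, -1 degrees / 90 = -0.0111.

```bash
python3 drive.py '[[[0, 0.005, 0, -0.0056, 0.01], [0, 0.01, 0, -0.0111, 0.01], [0, 0.01, 0, -0.0111, 0.01]]]'
python3 drive.py '[[[0, 0.005, 0, -0.0056, 0.01], [0, 0.01, 0, -0.0111, 0.01], [0, 0.01, 0, -0.0111, 0.01]]]'
python3 -c "
from h import *
print(get_obs()['torque'])"
```

```text
time: 8.0
ee_pos: [0.4791, -0.2393, 0.0927]
tcp_rot: [-179.7, -0.2, 32.7]
wrist_force: [-3.7, 2.9, -4.6]
opening: 0.0172
grasp_force: 26.0
time: 8.25
ee_pos: [0.4796, -0.24, 0.0926]
tcp_rot: [-179.6, -0.2, 33.7]
wrist_force: [-7.8, 9.2, -1.4]
opening: 0.0169
grasp_force: 26.6
[ 1.5372  1.3858 -0.1097]
```

To row units: -0.004 m / 0.2 = -0.02, -0.002 m / 0.2 = -0.01, 2 degrees / 90 = 0.0222.

```bash
python3 drive.py '[[[0, -0.01, 0, 0.0111, 0.01], [0, -0.02, 0, 0.0222, 0.01], [0, -0.02, 0, 0.0222, 0.01]]]'
python3 drive.py '[[[0, 0, 0, 0, 0.03], [0, 0, 0, 0, 0.05], [0, 0, 0, 0, 0.05], [0, 0, -0.1, 0, 0.05], [0, 0, -0.25, 0, 0.05]]]'
python3 drive.py '[[[0, 0, -0.2, 0, 0.05], [0, 0, -0.4, 0, 0.06], [0, 0, -0.575, 0, 0.06], [0, 0, -0.575, 0, 0.06]]]'
python3 - <<'E'
from h import *
print(optics.camera_info("wrist"))
im=optics.camera("wrist");cv2.imwrite("pics/w2.png",im)
cv2.imwrite("pics/w2c.png",cv2.resize(im[20:220,160:400],None,fx=3,fy=3,interpolation=2))
E
```

```text
time: 8.5
ee_pos: [0.4785, -0.2383, 0.0927]
tcp_rot: [-179.9, -0.2, 31.6]
wrist_force: [-1.2, -2.4, -9.4]
opening: 0.0171
grasp_force: 25.5
time: 8.92
ee_pos: [0.4775, -0.2378, 0.1414]
tcp_rot: [-179.6, -0.1, 31.6]
wrist_force: [0.6, -0.7, 0.2]
opening: 0.0499
grasp_force: 0.0
time: 9.25
ee_pos: [0.4799, -0.2397, 0.2663]
tcp_rot: [179.6, -0.6, 31.6]
wrist_force: [1.3, -0.4, -0.2]
opening: 0.0599
grasp_force: 0.0
{'mtx': array([[264.5001,   0.    , 254.5009],
       [  0.    , 264.5001, 191.5086],
       [  0.    ,   0.    ,   1.    ]]), 'extrinsics': array([[ 0.5246, -0.808 , -0.2681,  0.5506],
       [-0.8513, -0.4956, -0.1722, -0.1955],
       [ 0.0063,  0.3186, -0.9479,  0.3842],
       [ 0.    ,  0.    ,  0.    ,  1.    ]])}
```

View pics/w2c.png

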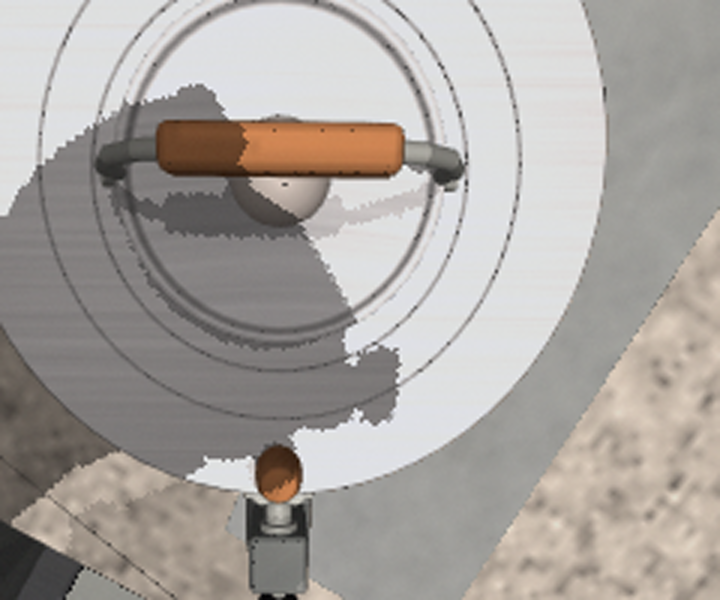

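Parked: the plunger nose (crop ≈(278,505)) sits between the two lips in line with the knob (278,472); handle level at crop (157..404, 148). Now locate the grip.

```bash
python3 - <<'E'
from h import *
W=cv2.imread("pics/w2.png");i=optics.camera_info("wrist");a=optics.camera_info("scene");b=optics.camera_info("top")
h=cv2.cvtColor(W,cv2.COLOR_BGR2HSV);m=cv2.inRange(h,(3,100,40),(18,255,255));m[:, :190]=0;m[:,310:]=0;m[110:]=0
c=max(cv2.findContours(m,0,2)[0],key=cv2.contourArea);x,y,w,hh=cv2.boundingRect(c);r=cv2.minAreaRect(c);print(r,(x,y,w,hh))
for n,f in(("scene",a),("top",b)):
    im=optics.camera(n);cv2.imwrite(f"pics/{n}4.png",im)
    for g in wood(im,(260,160,310,200) if n=="scene" else (270,180,305,215))[0][:2]: print(n,g,tri(i,r[0],f,g[1]))
l,q=plane(i,(x,y+hh/2),.163),plane(i,(x+w,y+hh/2),.163);print(l,q,np.linalg.norm(l-q),(l+q)/2)
d=q-l;print("bar dir",np.degrees(np.arctan2(d[1],d[0])))
vx,vy,x0,y0=cv2.fitLine(c,cv2.DIST_L2,0,.01,.01).ravel();l,q=[plane(i,(x0+s*vx,y0+s*vy),.163) for s in(-40,40)];d=q-l;print(np.degrees(np.arctan2(d[1],d[0])))
print(get_obs()["ee_pos"],get_obs()["tcp_rot"],get_obs()["q"])
E
```

```text
((253.0, 69.0), (18.0, 82.0), 90.0) (212, 60, 83, 19)
scene (60, array([281.2333, 177.    ]), array([268, 176,  25,   4], dtype=int32)) (array([ 0.5713, -0.1849,  0.1674]), np.float64(0.004172947823671325))
top (54, array([286.963, 196.963]), array([279, 192,  18,  11], dtype=int32)) (array([ 0.5712, -0.1821,  0.1509]), np.float64(0.001089341567015296))
[ 0.5542 -0.1569  0.163 ] [ 0.5869 -0.21    0.163 ] 0.06235117536935902 [ 0.5705 -0.1834  0.163 ]
bar dir -58.334083853678784
-60.06580286171256
[ 0.4786 -0.239   0.2582] [-179.8797   -0.2572   31.6348] [-26.6767   2.9123   8.1134  95.1683   0.2821 121.6882]
```

To row units: 0.108 m / 0.2 = 0.54, 0.0007 m / 0.2 = 0.0035, -35 degrees / 90 = -0.3889.

```bash
python3 drive.py '[[[0.1, 0, 0, -0.0778, 0.06], [0.225, 0, 0, -0.1556, 0.06], [0.35, 0, 0, -0.2333, 0.06], [0.475, 0, 0, -0.3111, 0.06], [0.54, 0.0035, 0, -0.3889, 0.06]]]'
python3 drive.py '[[[0, 0, 0, -0.0778, 0.06], [0, 0, 0, -0.1556, 0.06], [0, 0, 0, -0.2333, 0.06], [0, 0, 0, -0.3111, 0.06], [0, 0, 0, -0.3889, 0.06]]]'
python3 drive.py '[[[0, 0, 0, -0.0778, 0.05], [0, 0, 0, -0.1556, 0.05], [0, 0, 0, -0.2222, 0.05], [0, 0, 0, -0.2222, 0.05], [0, 0, 0, -0.2222, 0.05]]]'
python3 - <<'E'
from h import *
i=optics.camera_info("wrist");o=get_obs();print(o["ee_pos"],o["tcp_rot"],o["q"])
im=optics.camera("wrist");cv2.imwrite("pics/w3.png",im)
h=cv2.cvtColor(im,cv2.COLOR_BGR2HSV);m=cv2.inRange(h,(3,100,40),(18,255,255))
for c in sorted(cv2.findContours(m,0,2)[0],key=cv2.contourArea)[-3:]:
    r=cv2.minAreaRect(c);p=cv2.boxPoints(r);p=p[np.argsort(p[:,1])];u,v=(p[0]+p[1])/2,(p[2]+p[3])/2
    a,b=plane(i,u,.165),plane(i,v,.165);d=a-b;print(r,plane(i,r[0],.165),np.linalg.norm(d),np.degrees(np.arctan2(d[1],d[0])))
E
```

```text
time: 9.82
ee_pos: [0.5719, -0.1813, 0.2561]
tcp_rot: [-179.8, -0.3, 67.0]
wrist_force: [-0.1, 0.8, 0.1]
opening: 0.06
grasp_force: 0.0
time: 10.23
ee_pos: [0.5703, -0.1827, 0.2564]
tcp_rot: [180.0, -0.3, 102.0]
wrist_force: [-0.1, 0.3, 0.2]
opening: 0.0598
grasp_force: 0.0
time: 10.65
ee_pos: [0.5703, -0.1828, 0.257]
tcp_rot: [179.9, -0.3, 121.4]
wrist_force: [-0.8, 0.5, -0.2]
opening: 0.05
grasp_force: 0.0
[ 0.5703 -0.1828  0.257 ] [179.8603  -0.2655 121.4406] [-17.8901  12.0257  18.0588  96.1434   0.279   40.6694]
((153.5, 374.0), (3.0, 2.0), 0.0) [ 0.5799 -0.4095  0.165 ] 0.003038066650130609 114.44021211974228
((160.25001525878906, 178.75001525878906), (15.55634880065918, 21.920310974121094), 45.0) [ 0.4922 -0.2033  0.165 ] 0.01947769892943649 74.32453523348968
((255.0, 204.0), (70.0, 14.0), 90.0) [ 0.5704 -0.1816  0.165 ] 0.06403184594248151 121.48126524966428
```

View pics/w3.png

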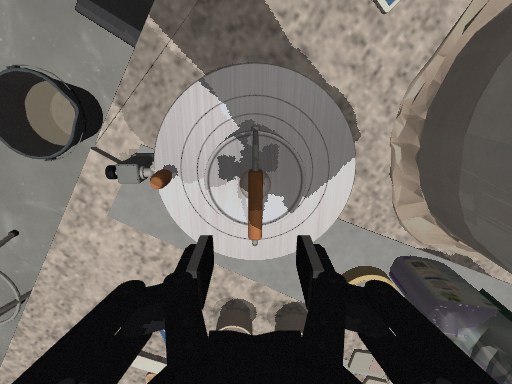

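Bar centred between fingers: bar at (255,204), finger gap mid ≈254; aligned to 121.5°. Descend and grip.

To row units: 0.088 m / 0.2 = 0.44, 0.082 m / 0.2 = 0.41.

```bash
python3 drive.py '[[[0, 0, 0.125, 0, 0.045], [0, 0, 0.25, 0, 0.045], [0, 0, 0.35, 0, 0.045], [0, 0, 0.41, 0, 0.045], [0, 0, 0.44, 0, 0.045]]]'
python3 drive.py '[[[0, 0, 0, 0, 0.03], [0, 0, 0, 0, 0.02], [0, 0, 0, 0, 0.005], [0, 0, 0, 0, 0.005], [0, 0, 0, 0, 0.005]]]' 30
python3 drive.py '[[[0, 0, 0, 0, 0.005], [0, 0, 0, 0, 0.005], [0, 0, 0, 0, 0.005]]]' 50
python3 -c "
from h import *
o=get_obs();print(o['ee_pos'],o['torque'],o['q'])"
```

```text
time: 11.12
ee_pos: [0.57, -0.1822, 0.1681]
tcp_rot: [179.9, -0.3, 121.5]
wrist_force: [-0.7, -0.3, 0.2]
opening: 0.0449
grasp_force: 0.0
time: 11.53
ee_pos: [0.5714, -0.1826, 0.1717]
tcp_rot: [179.7, -0.1, 121.6]
wrist_force: [-0.4, 0.4, 4.0]
opening: 0.011
grasp_force: 34.4
time: 11.78
ee_pos: [0.5713, -0.1826, 0.1718]
tcp_rot: [179.7, -0.1, 121.6]
wrist_force: [0.2, 0.6, 7.4]
opening: 0.0111
grasp_force: 50.6
[ 0.5713 -0.1826  0.1718] [ 0.0426 -0.0415  0.0099] [-17.8502  10.8034   7.1982  86.2506   0.2829  40.5277]
```

To row units: -0.001 m / 0.2 = -0.005, -12 degrees / 90 = -0.1333.

```bash
python3 drive.py '[[[0, 0, -0.005, -0.0111, 0.005], [0, 0, -0.005, -0.0333, 0.005], [0, 0, -0.005, -0.0667, 0.005], [0, 0, -0.005, -0.1, 0.005], [0, 0, -0.005, -0.1333, 0.005]]]'
python3 drive.py '[[[0, 0, 0, -0.0444, 0.005], [0, 0, 0, -0.0889, 0.005], [0, 0, 0, -0.1333, 0.005], [0, 0, 0, -0.1778, 0.005], [0, 0, 0, -0.2222, 0.005]]]'
python3 -c "
from h import *
o=get_obs();print(o['torque'])"
```

```text
time: 12.2
ee_pos: [0.5708, -0.1826, 0.1718]
tcp_rot: [179.7, -0.1, 133.8]
wrist_force: [0.2, 0.4, 2.5]
opening: 0.0115
grasp_force: 50.2
time: 12.62
ee_pos: [0.5708, -0.1825, 0.1718]
tcp_rot: [179.7, -0.0, 153.9]
wrist_force: [0.2, -0.4, 2.7]
opening: 0.0113
grasp_force: 50.2
[ 0.0602  0.1025 -0.0678]
```

Easy going. Continue to 90°.

To row units: -20 degrees / 90 = -0.2222.

```bash
python3 drive.py '[[[0, 0, 0, -0.0444, 0.005], [0, 0, 0, -0.0889, 0.005], [0, 0, 0, -0.1333, 0.005], [0, 0, 0, -0.1778, 0.005], [0, 0, 0, -0.2222, 0.005]]]'
python3 drive.py '[[[0, 0, 0, -0.0444, 0.005], [0, 0, 0, -0.0889, 0.005], [0, 0, 0, -0.1333, 0.005], [0, 0, 0, -0.1778, 0.005], [0, 0, 0, -0.2222, 0.005]]]'
python3 drive.py '[[[0, 0, 0, -0.0444, 0.005], [0, 0, 0, -0.0889, 0.005], [0, 0, 0, -0.1333, 0.005], [0, 0, 0, -0.1667, 0.005], [0, 0, 0, -0.1944, 0.005]]]'
python3 drive.py '[[[0, 0, 0, -0.0022, 0.005], [0, 0, 0, -0.0022, 0.005], [0, 0, 0, -0.0022, 0.005], [0, 0, 0, -0.0022, 0.005]]]'
python3 - <<'E'
from h import *
o=get_obs();print(o['torque'],o['q'])
im=optics.camera("wrist");cv2.imwrite("pics/w5.png",im)
E
```

```text
time: 13.03
ee_pos: [0.5707, -0.1825, 0.1718]
tcp_rot: [179.7, 0.1, 173.9]
wrist_force: [-0.3, 0.4, 3.4]
opening: 0.0113
grasp_force: 50.2
time: 13.45
ee_pos: [0.5706, -0.1825, 0.1718]
tcp_rot: [179.8, 0.1, -166.1]
wrist_force: [-1.7, 0.4, 2.8]
opening: 0.0112
grasp_force: 50.2
time: 13.87
ee_pos: [0.5705, -0.1826, 0.1718]
tcp_rot: [179.8, 0.2, -148.7]
wrist_force: [-2.0, -0.2, 3.6]
opening: 0.0113
grasp_force: 50.3
time: 14.2
ee_pos: [0.5706, -0.1826, 0.1718]
tcp_rot: [179.8, 0.2, -148.7]
wrist_force: [-2.6, -0.2, 6.6]
opening: 0.0112
grasp_force: 50.6
[-0.0248  0.5746  0.0261] [-17.8547  10.837    7.237   86.3859   0.264  -49.1097]
```

View pics/w5.png

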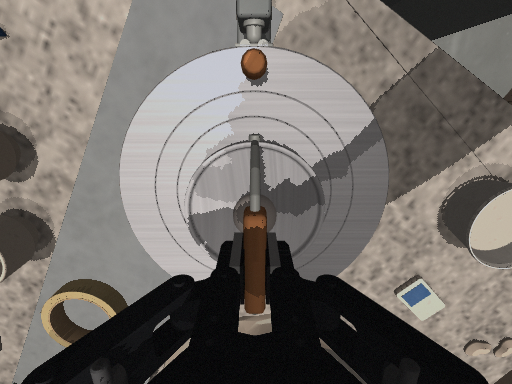

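Wheel still parked (knob (254,63) under plunger), handle radial towards the knob = quarter turn done, ball centred at ≈(254,213). Lift straight up, gently first.

To row units: -0.012 m / 0.2 = -0.06, -0.009 m / 0.2 = -0.045.

```bash
python3 drive.py '[[[0, 0, -0.005, 0, 0.005], [0, 0, -0.015, 0, 0.005], [0, 0, -0.03, 0, 0.005], [0, 0, -0.045, 0, 0.005], [0, 0, -0.06, 0, 0.005]]]'
python3 -c "
from h import *
o=get_obs();print(o['torque'])"
```

```text
time: 14.67
ee_pos: [0.5707, -0.1825, 0.1833]
tcp_rot: [179.8, 0.2, -148.7]
wrist_force: [0.4, 0.8, -3.2]
opening: 0.0112
grasp_force: 49.3
[-0.0172  0.0153 -0.0243]
```

To row units: -0.027 m / 0.2 = -0.135, -0.021 m / 0.2 = -0.105.

```bash
python3 drive.py '[[[0, 0, -0.02, 0, 0.005], [0, 0, -0.045, 0, 0.005], [0, 0, -0.075, 0, 0.005], [0, 0, -0.105, 0, 0.005], [0, 0, -0.135, 0, 0.005]]]'
python3 drive.py '[[[0, 0, -0.03, 0, 0.005], [0, 0, -0.06, 0, 0.005], [0, 0, -0.09, 0, 0.005], [0, 0, -0.115, 0, 0.005], [0, 0, -0.135, 0, 0.005]]]'
python3 drive.py '[[[0, 0, -0.01, 0, 0.005], [0, 0, -0.015, 0, 0.005], [0, 0, -0.015, 0, 0.005], [0, 0, -0.015, 0, 0.005], [0, 0, -0.015, 0, 0.005]]]'
python3 drive.py '[[[0, 0, 0, 0, 0.005], [0, 0, 0, 0, 0.005], [0, 0, 0, 0, 0.005], [0, 0, 0, 0, 0.005], [0, 0, 0, 0, 0.005]]]'
python3 - <<'E'
from h import *
a=optics.camera("wrist")[:,100:400];b=optics.camera("scene")[110:260,190:350]
o=get_obs();print(o['torque'],o['qd'])
cv2.imwrite("pics/f.png",np.hstack([a,cv2.resize(b,(410,384),interpolation=2)]))
E
```

```text
time: 15.08
ee_pos: [0.5707, -0.1827, 0.2111]
tcp_rot: [179.8, 0.2, -148.7]
wrist_force: [0.2, -1.0, -2.8]
opening: 0.0109
grasp_force: 49.3
time: 15.5
ee_pos: [0.5707, -0.1828, 0.2381]
tcp_rot: [179.8, 0.2, -148.7]
wrist_force: [-0.6, -0.3, -4.0]
opening: 0.0108
grasp_force: 49.3
time: 15.92
ee_pos: [0.5705, -0.1828, 0.2399]
tcp_rot: [179.8, 0.2, -148.7]
wrist_force: [-0.4, 0.2, -3.2]
opening: 0.0111
grasp_force: 49.3
time: 16.33
ee_pos: [0.5706, -0.1828, 0.2403]
tcp_rot: [179.8, 0.2, -148.7]
wrist_force: [0.9, -0.9, -3.4]
opening: 0.0112
grasp_force: 49.3
[-0.0587  0.0583 -0.01  ] [-0.0487 -0.0582 -0.0865  0.0159  0.0465  0.2122]
```

View pics/f.png

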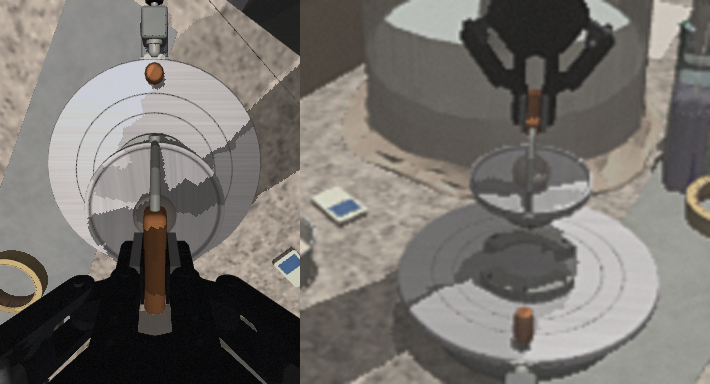

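The carrier is about 68 mm up and level, with the ball in the middle of the dish. The wheel is still parked, with the knob in line with the plunger at (154,72).

```bash
python3 -c "
from workcell import bot, optics, workorder, get_obs
print(workorder.job_done())"
```

```text
the job is handed in; nothing more can be done
None
```

I parked the wheel, turned the carrier a quarter turn to free it, and handed the job in at about 16 s with the carrier held still and level about 68 mm above the wheel and the ball centred; the interface gave no verdict.

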